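Nudge the wafer carrier plate onto the two pins of the loading jig

TASK

The aluminium wafer carrier plate has been set down askew on the black loading jig and is riding on the tips of the jig's two locating pins. With the fingertips, nudge it gently sideways until its round hole and its slot drop over the two pins and it lies flat on the jig, then take the hand away. Do not lift or tip the plate off the jig, and leave the other things on the bench where they are.

Things in the scene. Friction and masses are not known exactly. Their poses are not given: they have to be found in the camera images.
- jig: Black loading jig, fixed: flat base 210 mm (its x) by 260 mm (its y), flat top 22 mm above the bench. Origin: centre of its underside; x points roughly away from the robot, z up. Two round steel locating pins stand on the top at x = +45 mm, y = -75 and +75 mm. Seated, the carrier's origin is straight above this one, 22 mm over the bench, with its axes parallel to the jig's.
- pin_right (a point): Foot of the jig's pin at y = -75 mm, on its axis, level with the jig's top face; axes as the jig's. Both pins are 7 mm tall: 8 mm in diameter for the lower 3 mm, then a 4 mm bullet nose that narrows to a 3 mm wide tip. Once the plate is seated the tips end 1 mm below its top face.
- pin_left (a point): Foot of the jig's pin at y = +75 mm, on its axis, level with the jig's top face; axes as the jig's. Same size as the other pin.
- carrier: Loose bare aluminium plate, 140 mm (its x) by 190 mm (its y), 8 mm thick, 0.3 to 0.5 kg, with a 103 mm round window in the middle. Origin: centre of its underside. Starts 5 to 20 mm too far to the jig's +x, up to 15 mm off along y, turned up to 0.17 rad, on the two pin tips and its low -x edge, its +x edge about 10 mm above the jig. Slides at a push of 1 to 4 N (friction 0.5 to 0.7).
- round_hole (a point): Centre of the carrier's round through-hole, 10 mm in diameter, at x = +45 mm, y = -75 mm of the plate, on its underside; axes as the carrier's. It belongs on pin_right.
- slot (a point): Centre of the carrier's through-slot, 10 mm (x) by 17 mm (y), at x = +45 mm, y = +75 mm of the plate, on its underside; axes as the carrier's. It belongs on pin_left.
- near_edge (a point): Middle of the carrier's -x edge, on its underside; axes as the carrier's. This edge rests on the jig's top from the start.
- tweezers: Steel tweezers, 130 mm long, 8 mm high, lying beside the -y side of the jig; leave alone. Origin at the middle, on the bench.
- sample_puck: Aluminium sample puck with a groove round its rim, 40 mm across, 12 mm high, lying beside the +y side of the jig; leave alone. Origin at the centre of its underside.
- thumb_screw: Small steel thumb screw standing on its 18 mm head, 24 mm tall, on the bench on the robot's side of the jig; leave alone. Origin at the centre of its underside.
- hex_driver: Small driver with a grey handle, 150 mm long, 21 mm high, lying on the bench on the far side of the jig, roughly along the jig's y; leave alone. Origin at its middle, on the bench.
- wafer_dish: White round dish, 120 mm across, 14 mm high, holding a copper-coloured wafer; leave alone. Origin at the centre of its underside.
- wafer_case: Translucent round wafer case, 120 mm across, 22 mm high; leave alone. Origin at the centre of its underside.
- bottle: Amber bottle with a white cap, 60 mm across, 120 mm tall, standing; leave alone. Origin at the centre of its underside.
Mind the look-alikes: they are no part of the job. Of the things shaped like the carrier, the aluminium one is meant.

How it is judged:
At the end, for the whole second after the job is handed in: Both pins stand in their holes (round hole within 3 mm of its pin's axis, slot centre within 4 mm), the plate's underside at both holes is within 1.5 mm of the jig's top, the plate is level within 0.015 rad and at rest (horizontal distance between round_hole and pin_right below 0.003 m and horizontal distance between slot and pin_left below 0.004 m and z of round_hole in the frame of pin_right below 0.0015 m and z of slot in the frame of pin_left below 0.0015 m and angle between carrier's own z axis and vertical below 0.015 rad and linear speed of carrier below 0.01 m/s); the robot touches nothing.
It fails at once if the carrier plate is lifted off the jig (its middle or its -x edge more than 9 mm above the jig's top) or tipped up (over 0.15 rad) (z of any of carrier, near_edge in the frame of pin_right above 0.009 m or angle between carrier's own z axis and vertical above 0.15 rad).
It fails at once if the carrier plate is pushed, pressed or pinched with more than 35 N (contact force between the fingers and carrier above 35 N).
It fails at once if another thing on the bench is moved by more than 20 mm (distance of any of tweezers, sample_puck, thumb_screw, hex_driver, wafer_dish, wafer_case, bottle from where it was at the start of the episode above 0.02 m).
It also fails if it takes over 64 s, if anything falls off the work surface, if the arm or the gripper's body presses on something with over 40 N, if the wrist force passes 120 N, or if a joint passes its speed limit or range.

ROBOT

A 6-joint arm with a two-finger parallel gripper is mounted at the origin on the work surface. World frame = base frame: x ahead of the robot, y to its left, z up, the work surface at z = 0. Lengths are in m, angles in rad, forces in N, time in s.
With the tool pointing down it reaches from about 0.325 to 0.9 m from the base axis. Payload 6.1 kg.
Tool frame: the origin (TCP) lies at the centre of the arm's flange, where the gripper is bolted on; the fingertips stand ahead of it and the grasp point (between the pads) lies 164 mm ahead of it (arm.finger_overhang is the z of the fingertips in the tool frame, in m); z points along the fingers, x is the direction in which the jaws open and shut, and the axes are right-handed (so a half turn about z gives the same grasp; the last joint's range is limited). The gripper opens to 87 mm and grips with 3 to 60 N. Pads are 19 mm wide; open, the fingers measure 117 mm over their backs; the gripper's body (75 mm by 190 mm) begins 51 mm behind the grasp point.
Start: joints at [-1.285, 0.22, 1.526, -0, 1.395, -0.126], TCP at [0.25, -0.573, 0.405] pointing down, gripper open.
Joint ranges: [-2.98, 2.98], [-0.91, 2.08], [0.09, 2.57], [-1.24, 4.39], [0.2, 2.65], [-2.68, 2.68]. Speed limits (rad/s): [2.57, 2.57, 3.01, 3.14, 3.14, 3.14].

INTERFACE

Orientations are given as a 3x3 rotation matrix whose columns are the frame's x, y, z axes.
In Python, from workcell import arm, cams gives the robot as it stands. The module is installed in compiled form; this text tells all that it offers.
- The arm moves only by the tool play_rows, never from a script. Its argument "targets" is a list of rows, each a list of 6 numbers: the shift along the world's x, y, z in units of 0.05 m (1.0 is 0.05 m), then the turn, a rotation vector about the world's x, y, z in units of 45 degrees (1.0 is 45 degrees). A call has 1 to 8 rows; each row shifts and turns the pose as measured when the row begins; what a row does not reach is not made up. A row lasts 1/10 s, in which the tool goes at most 50 mm and 8.59 degrees, less where a joint would pass 70% of its speed; a pose out of reach is approached as far as the arm can. A call with a number of a shift or a turn outside -1 to 1 is refused whole. A call with a gripper value outside its range is refused whole. "hand" is the opening, from 0 (shut) to 1 (fully open), set as the call begins (left out, the last holds). The fingers move at their own pace and stop on an object; the grip force is fixed at half the most. Time passes only in rows, so rows that do not move let the fingers close. It gives the time, the measured TCP pose, the force and the opening at its end, in the units of the state.
- arm.sense(): the state, without advancing time (a new reading comes with each control period).
- cams.grab_frame(name): name is "scene" or "top" or "wrist"; returns (picture, depth): 420x560x3 uint8, red, green, blue; 420x560 float32, m along the optical axis (not along the pixel's ray), 0 where there is no reading.
- cams.camera_params(name): a dict with "intrinsics" (3x3 intrinsics, pixels), "k1" (the pictures are not rectified: a ray, as slopes to the right and down, at radius r is drawn at 1 + k1 r^2 times it, then the intrinsics apply), "world_to_cam" (4x4, takes a point from world to camera coordinates). Camera axes: x right, y up, looking along -z (the intrinsics and any distortion apply to the point x, -y, -z); pixel columns grow to the right and rows downward; lengths in m; the calibration is good to about 2 mm. A picture is of the moment at which its call begins: read the wrist's pose just before it. camera_params takes no time and is no camera call; for the wrist camera it gives the pose at the moment of the call.
- arm.sign_off(): hands the job in, once; it reports no verdict.
The state is a dict: "time_s": time; "q": joint angles; "dq": joint speeds; "joint_efforts": joint torques, N m; "ee_pos": TCP position; "eef_rot": TCP orientation; "contact_force": force on the tool from outside, world axes, zero at the start; "moment": the same for the moment, N m; "opening": finger opening in m.
Only numpy, scipy, OpenCV 4.12 (cv2) and the standard library are available. Lean on these libraries where they do the work, as an engineer would, in place of code of your own. Each camera call takes 0.05 s, during which the arm holds its last target.

## Working session

There is one attempt and no reset: what is moved stays moved. The work goes in short steps, Python scripts to look and compute and a tool call to move; the robot and the scene stay as the last step left them, time stands still between calls to the robot, and variables do not carry over. Pictures are saved under pics/ and viewed, and the job is handed in when it is done.

Besides the shell and the picture viewer there is one more tool, called after "Call:" as name([rows], argument=value, ...), one row to a line, values as JSON. play_rows: Moves the arm, as the interface text tells. Its arguments: {"type":"object","properties":{"targets":{"type":"array","items":{"type":"array","items":{"type":"number","minimum":-1,"maximum":1}}},"hand":{"type":"number"}},"required":["targets"]}

```bash
mkdir -p pics; cat > h.py <<'E'
import numpy as np, cv2
from workcell import arm, cams
def grab(n,tag):
    p=cams.camera_params(n); im,d=cams.grab_frame(n)
    cv2.imwrite(f'pics/{tag}.png',im[:,:,::-1]); np.savez(f'{tag}.npz',im=im,d=d,K=p['intrinsics'],k1=p['k1'],T=p['world_to_cam'])
    return im,d,p
def load(tag):
    z=np.load(tag+'.npz'); return z['im'],z['d'],dict(intrinsics=z['K'],k1=float(z['k1']),world_to_cam=z['T'])
def slopes(uv,p):
    uv=np.atleast_2d(np.array(uv,float)); D=np.array([p['k1'],0,0,0,0],float)
    return cv2.undistortPoints(uv[:,None],p['intrinsics'],D)[:,0]
def onplane(uv,p,z):
    s=slopes(uv,p); T=p['world_to_cam']; R=T[:3,:3];t=T[:3,3]
    c=-R.T@t; d=np.c_[s[:,0],-s[:,1],-np.ones(len(s))]@R
    return c+d*((z-c[2])/d[:,2])[:,None]
def proj(X,p):
    X=np.atleast_2d(X);T=p['world_to_cam'];c=X@T[:3,:3].T+T[:3,3]
    c=c*np.array([1,-1,-1]); 
    return cv2.projectPoints(c,np.zeros(3),np.zeros(3),p['intrinsics'],np.array([p['k1'],0,0,0,0],float))[0][:,0]
def bydepth(u,v,d,p):
    s=slopes([[u,v]],p)[0];z=d[int(round(v)),int(round(u))];T=p['world_to_cam']
    return T[:3,:3].T@(np.array([s[0]*z,-s[1]*z,-z])-T[:3,3])
E
python3 - <<'E'
from h import *
for n in ['scene','top','wrist']:
    im,d,p=grab(n,n+'0'); print(n,p['k1'],p['intrinsics'].round(1).tolist(),np.round(-p['world_to_cam'][:3,:3].T@p['world_to_cam'][:3,3],3))
s=arm.sense();print(s,arm.finger_overhang)
E
```

```text
scene -0.17405227264665213 [[516.6, 0.0, 283.0], [0.0, 516.6, 207.2], [0.0, 0.0, 1.0]] [1.374 0.188 1.115]
top 0.041004246029278345 [[485.9, 0.0, 293.2], [0.0, 485.9, 208.2], [0.0, 0.0, 1.0]] [ 0.323 -0.015  1.269]
wrist -0.024790719513694236 [[315.9, 0.0, 282.5], [0.0, 315.9, 209.9], [0.0, 0.0, 1.0]] [ 0.315 -0.544  0.384]
{'time_s': 0.15, 'q': array([-1.28511021e+00,  2.21029931e-01,  1.52738013e+00,  2.93148487e-05,
        1.39466278e+00, -1.26065791e-01]), 'dq': array([-1.43192044e-03, -1.32572073e-03, -2.33671640e-03, -2.93981140e-05,
       -2.51017168e-03, -9.58676363e-04]), 'joint_efforts': array([ 4.12310565e-04, -4.95194435e+01, -3.87879467e+01,  6.98911096e-02,
        5.30398311e-02, -8.83995767e-05]), 'ee_pos': array([ 0.25009516, -0.57255054,  0.40388081]), 'eef_rot': array([[ 4.00210412e-01, -9.16423196e-01, -3.89449192e-04],
       [-9.16422108e-01, -4.00210544e-01,  1.42832841e-03],
       [-1.46481496e-03, -2.14732051e-04, -9.99998904e-01]]), 'contact_force': array([0.21742569, 0.20201092, 0.98617854]), 'moment': array([0.03223647, 0.02624697, 0.02016228]), 'opening': 0.08678470470575435} 0.1822
```

View pics/top0.png

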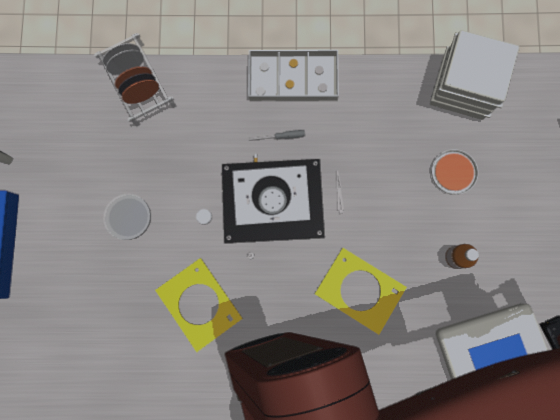

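View pics/scene0.png

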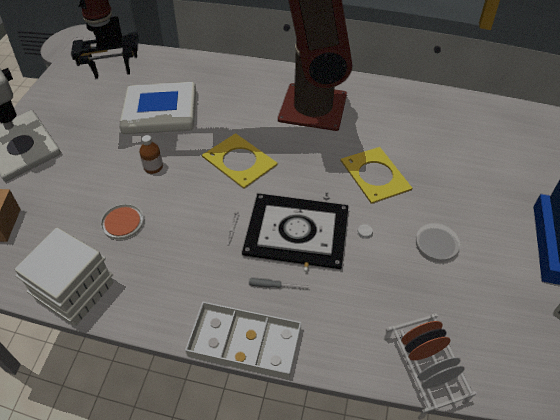

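Candidates for the carrier are the silver plate on the black jig, top view (272,197), the yellow plate at (198,305) and the yellow plate at (360,290). By the description it is the aluminium one on the jig. I'll check it in a close crop.

```bash
python3 - <<'E'
from h import *
im,d,p=load('top0')
c=im[145:255,205:345,::-1]; cv2.imwrite('pics/crop0.png',cv2.resize(c,None,fx=5.4,fy=5.4,interpolation=cv2.INTER_CUBIC))
im,d,p2=load('scene0')
c=im[180:280,225:375,::-1]; cv2.imwrite('pics/crop0s.png',cv2.resize(c,None,fx=5,fy=5,interpolation=cv2.INTER_CUBIC))
print(onplane([[272,197],[222,162],[318,160],[324,237],[224,241]],p,0.022).round(4))
E
```

```text
[[ 0.5438  0.0551  0.022 ]
 [ 0.6373  0.1877  0.022 ]
 [ 0.6428 -0.0652  0.022 ]
 [ 0.4395 -0.0796  0.022 ]
 [ 0.4288  0.1774  0.022 ]]
```

View pics/crop0.png

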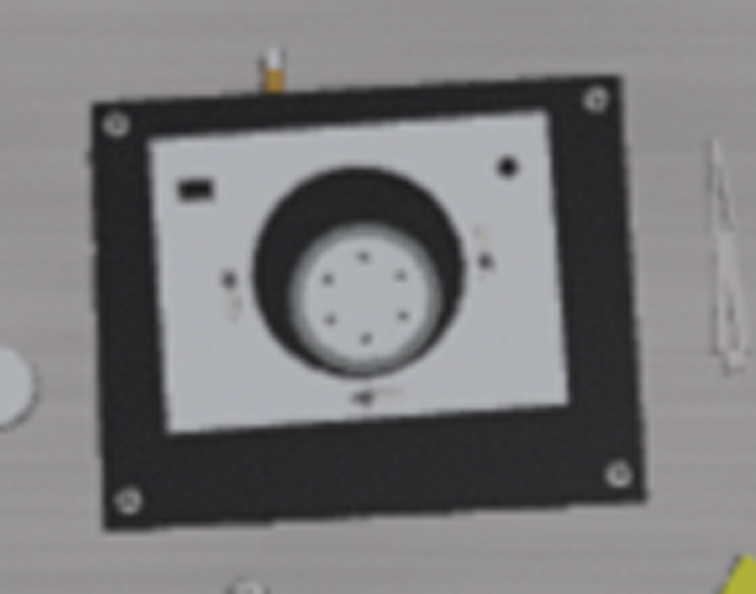

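View pics/crop0s.png

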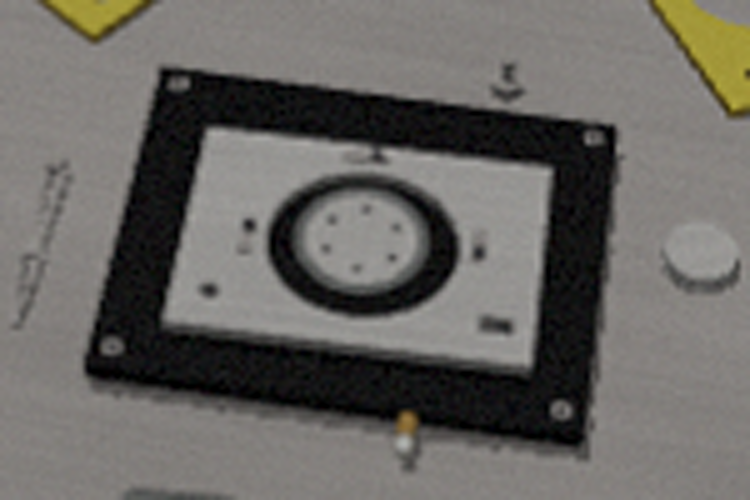

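View pics/wrist0.png

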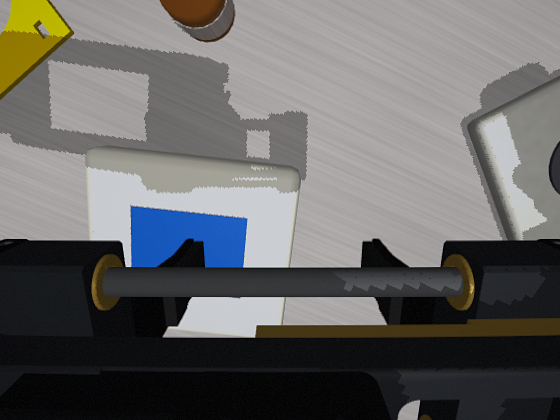

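```bash
python3 - <<'E'
from h import *
im,d,p=load('wrist0')
s=arm.sense();T=p['world_to_cam'];print((T[:3,:3]@s['eef_rot']).round(3)); print((s['eef_rot'].T@(-T[:3,:3].T@T[:3,3]-s['ee_pos'])).round(4))
E
```

```text
[[ 1.    -0.001  0.   ]
 [-0.001 -0.966  0.258]
 [-0.    -0.258 -0.966]]
[-0.0003 -0.0708  0.0203]
```

The top view crop shows the bare aluminium plate with its round hole at upper right (crop 508,166) and its slot at upper left (196,188). It sits on the black jig, with a chuck disc inside the window, so the choice is confirmed. I'll bring the wrist camera over it with the tool's y pointing along +x.

Call:
play_rows([
  [0.38,0.66,0,0,0,0.19],
  [0.38,0.66,0,0,0,0.19],
  [0.38,0.66,0,0,0,0.19],
  [0.38,0.66,0,0,0,0.19],
  [0.38,0.66,0,0,0,0.19],
  [0.38,0.66,0,0,0,0.19],
  [0.38,0.66,0,0,0,0.19],
  [0.38,0.66,0,0,0,0.19],
], hand=1)

```text
time_s: 0.95
ee_pos: [0.4023, -0.3017, 0.4002]
eef_rot: [[0.999, 0.044, -0.005], [0.044, -0.999, 0.001], [-0.004, -0.001, -1.0]]
contact_force: [0.9, -0.3, 0.1]
opening: 0.0868
```

Call:
play_rows([
  [0.38,0.66,0,0,0,0.19],
  [0.38,0.66,0,0,0,0.19],
  [0.38,0.66,0,0,0,0.19],
  [0.38,0.66,0,0,0,0.19],
  [0.38,0.66,0,0,0,0.19],
  [0.38,0.66,0,0,0,0.19],
  [0.38,0.66,0,0,0,0.19],
  [0.38,0.66,0,0,0,0.19],
])

```text
time_s: 1.75
ee_pos: [0.5578, -0.0249, 0.3989]
eef_rot: [[0.321, 0.947, -0.004], [0.947, -0.321, -0.004], [-0.005, -0.002, -1.0]]
contact_force: [1.0, -0.3, 0.1]
opening: 0.087
```

Call:
play_rows([
  [0.4,0.6,0,0,0,0.19],
  [0.4,0.6,0,0,0,0.19],
  [0.2,0.3,0,0,0,0.1],
  [0,0,0,0,0,0],
])

```text
time_s: 2.15
ee_pos: [0.6101, 0.0583, 0.3972]
eef_rot: [[-0.063, 0.998, -0.004], [0.998, 0.063, -0.004], [-0.004, -0.004, -1.0]]
contact_force: [-1.0, -0.0, 0.0]
opening: 0.087
```

```bash
python3 - <<'E'
from h import *
im,d,p=grab('wrist','w1')
s=arm.sense();print(s['time_s'],s['ee_pos'],s['eef_rot'].round(3).tolist(),s['q'].round(2))
E
```

```text
2.2 [0.60965667 0.05742571 0.39704319] [[-0.06, 0.998, -0.004], [0.998, 0.06, -0.004], [-0.004, -0.005, -1.0]] [-0.03  0.2   1.57 -0.    1.38 -1.66]
```

View pics/w1.png

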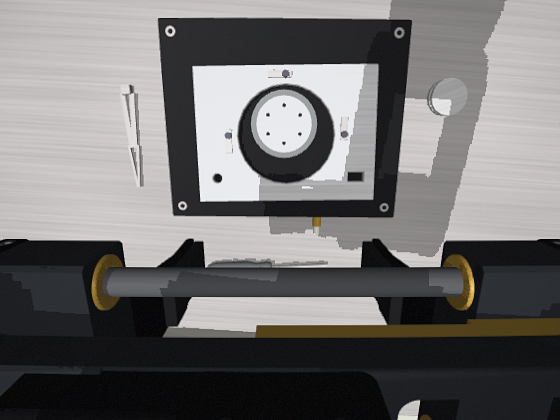

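The picture shows the jig's outline from about (158,18) to (412,20), the plate's corners near (192,66), (378,64), (374,200) and (200,200), the round hole at (217,178) and the slot at (355,177). Next I measure both poses.

```bash
cat > meas.py <<'E'
import sys
from h import *
def quad(cnt,guess):
    # fit 4 lines to contour sides, return corners
    pts=cnt[:,0].astype(float); g=np.array(guess,float); L=[]
    for i in range(4):
        a,b=g[i],g[(i+1)%4]; t=(b-a)/np.linalg.norm(b-a); n=np.array([-t[1],t[0]]); r=pts-a
        s=r@t; m=(abs(r@n)<4)&(s>8)&(s<np.linalg.norm(b-a)-8)
        vx,vy,x0,y0=cv2.fitLine(pts[m].astype(np.float32),cv2.DIST_HUBER,0,.01,.01).ravel(); L.append(np.cross([x0,y0,1],[x0+vx,y0+vy,1]))
    c=[np.cross(L[i-1],L[i]) for i in range(4)]
    return np.array([q[:2]/q[2] for q in c])
def approx4(cnt):
    h=cv2.convexHull(cnt); e=2.
    while True:
        a=cv2.approxPolyDP(h,e,True)
        if len(a)<=4: return a[:,0]
        e+=.5
def rows_of(tag,thr=70,maxrow=236,zp=None):
    im,d,p=load(tag); g=cv2.cvtColor(im,cv2.COLOR_RGB2GRAY)
    S=4; G=cv2.resize(g[:maxrow],None,fx=S,fy=S,interpolation=cv2.INTER_CUBIC)
    f=lambda c:(c+.5)/S-.5
    dark=(G<thr).astype(np.uint8)
    cs,_=cv2.findContours(dark,cv2.RETR_EXTERNAL,cv2.CHAIN_APPROX_NONE)
    cj=max([c for c in cs if c[:,0,1].max()<G.shape[0]-8],key=cv2.contourArea)
    jm=np.zeros_like(dark); cv2.drawContours(jm,[cj],-1,1,-1)
    lt=((G>=thr)&(jm>0)).astype(np.uint8)
    cs,_=cv2.findContours(lt,cv2.RETR_EXTERNAL,cv2.CHAIN_APPROX_NONE)
    cp=max(cs,key=cv2.contourArea)
    qj=f(quad(cj,approx4(cj))); qp=f(quad(cp,approx4(cp)))
    # holes inside plate
    pm=np.zeros_like(dark); cv2.drawContours(pm,[cp],-1,1,-1)
    hl=((G<thr)&(pm>0)).astype(np.uint8); n,lab,st,ce=cv2.connectedComponentsWithStats(hl)
    H=[(st[i,4]/S/S,f(ce[i]).round(2)) for i in range(1,n) if st[i,4]>300]
    return im,d,p,qj,qp,H
if __name__=='__main__':
    im,d,p,qj,qp,H=rows_of(sys.argv[1])
    print('jig px',qj.round(1).tolist());print('plate px',qp.round(1).tolist())
    for h in H: print('hole',h)
    for q in qp: 
        c=qp.mean(0); u=q+(c-q)*.08
        print('depth z at plate corner',bydepth(*u,d,p).round(4))
    for q in qj:
        u=q+(qj.mean(0)-q)*.12; print('jig',bydepth(*u,d,p).round(4))
    J=onplane(qj,p,.022); print(J.round(4), [np.linalg.norm(J[i]-J[i-1]).round(4) for i in range(4)])
    P=onplane(qp,p,.034); print(P.round(4), [np.linalg.norm(P[i]-P[i-1]).round(4) for i in range(4)])
E
python3 meas.py w1
```

```text
jig px [[157.5, 17.6], [411.6, 19.4], [392.7, 216.8], [173.3, 214.9]]
plate px [[378.6, 63.1], [373.0, 199.4], [199.6, 201.5], [191.3, 64.9]]
hole (np.float64(3637.3125), array([287.48, 143.64]))
hole (np.float64(119.0625), array([354.55, 176.19]))
hole (np.float64(48.375), array([217.38, 177.67]))
depth z at plate corner [0.4764 0.1396 0.0301]
depth z at plate corner [0.6053 0.1489 0.0379]
depth z at plate corner [ 0.6186 -0.0257  0.0387]
depth z at plate corner [ 0.4888 -0.0369  0.0279]
jig [ 0.4506 -0.0651  0.023 ]
jig [0.4376 0.1626 0.0222]
jig [0.6199 0.1706 0.0226]
jig [ 0.6329 -0.0533  0.0204]
[[ 0.4401 -0.0808  0.022 ]
 [ 0.4255  0.1767  0.022 ]
 [ 0.6334  0.1882  0.022 ]
 [ 0.6477 -0.0687  0.022 ]] [np.float64(0.208), np.float64(0.2579), np.float64(0.2081), np.float64(0.2573)]
[[ 0.4714  0.1455  0.034 ]
 [ 0.6116  0.1586  0.034 ]
 [ 0.6266 -0.0346  0.034 ]
 [ 0.485  -0.043   0.034 ]] [np.float64(0.189), np.float64(0.1408), np.float64(0.1938), np.float64(0.1418)]
```

```bash
cat > pose.py <<'E'
import sys
from meas import *
def fit2(M,W):
    M=np.array(M);W=np.array(W)[:,:2];mc=M.mean(0);wc=W.mean(0);a=M-mc;b=W-wc
    th=np.arctan2((a[:,0]*b[:,1]-a[:,1]*b[:,0]).sum(),(a*b).sum());R=np.array([[np.cos(th),-np.sin(th)],[np.sin(th),np.cos(th)]])
    t=wc-R@mc; return t,th,R,np.linalg.norm(M@R.T+t-W,axis=1)
def order(W,cx):  # assign corners by sign
    c=W[:,:2].mean(0); return [[np.sign(w[0]-c[0])*cx[0],np.sign(w[1]-c[1])*cx[1]] for w in W]
def pose(tag,far=.0395,thr=70,verbose=True,jig=None,maxrow=236):
    im,d,p,qj,qp,H=rows_of(tag,thr,maxrow)
    J=onplane(qj,p,.022); tj,aj,Rj,rj=fit2(order(J,(.105,.13)),J)
    P0=onplane(qp,p,.03); P1=onplane(qp,p,far); sg=np.array(order(P0,(.07,.095)))
    P=np.where(sg[:,:1]>0,P1,P0); tp,ap,Rp,rp=fit2(sg,P)
    zh=.03+(far-.03)*115/140
    print('t jig',tj.round(4),'yaw',aj.round(4),'res',rj.round(4)); print('plate',tp.round(4),ap.round(4),rp.round(4))
    for a,c in H:
        w=onplane([c],p,zh)[0]; m=Rp.T@(w[:2]-tp); print('hole a=%.0f'%a,c,'plate fr',m.round(4),'jig fr',(Rj.T@(w[:2]-tj)).round(4))
    e=Rj.T@(tp-tj); print('plate in jig',e.round(4),'yaw',round(ap-aj,4))
    for n,h in (('round',(.045,-.075)),('slot',(.045,.075))):
        print(n,'err in jig',(Rj.T@(tp+Rp@np.array(h)-tj)-h).round(4))
    return tj,aj,tp,ap
if __name__=='__main__': pose(sys.argv[1],float(sys.argv[2]) if len(sys.argv)>2 else .0395)
E
python3 pose.py w1
python3 - <<'E'
from h import *
im,d,p=load('w1')
c=im[0:230,150:420,::-1]; cv2.imwrite('pics/crop1.png',cv2.resize(c,None,fx=2.6,fy=2.6,interpolation=cv2.INTER_CUBIC))
c=np.hstack([im[160:195,200:240,::-1],im[160:195,335:375,::-1]]); cv2.imwrite('pics/crop1h.png',cv2.resize(c,None,fx=10,fy=10,interpolation=cv2.INTER_CUBIC))
E
```

```text
t jig [0.5367 0.0539] yaw 0.0563 res [0.0014 0.0014 0.0016 0.0017]
plate [0.5477 0.0565] 0.0753 [0.0005 0.0004 0.0006 0.0009]
hole a=3637 [287.48 143.64] plate fr [0.0093 0.002 ] jig fr [0.0204 0.0042]
hole a=119 [354.55 176.19] plate fr [0.0446 0.0743] jig fr [0.0543 0.0772]
hole a=48 [217.38 177.67] plate fr [ 0.0446 -0.0743] jig fr [ 0.0572 -0.0714]
plate in jig [0.0111 0.0021] yaw 0.0189
round err in jig [0.0125 0.0029]
slot err in jig [0.0097 0.0029]
```

View pics/crop1h.png

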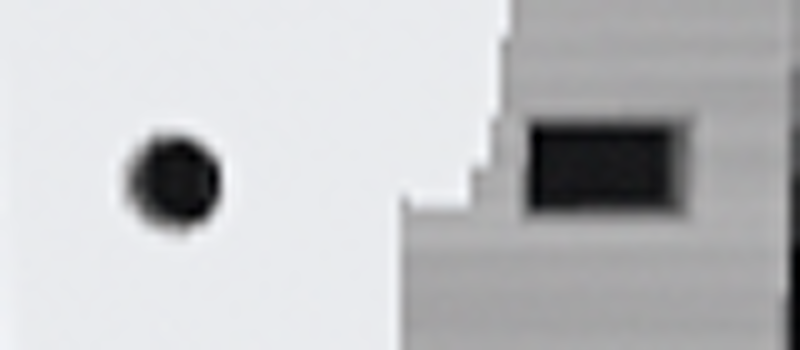

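View pics/crop1.png

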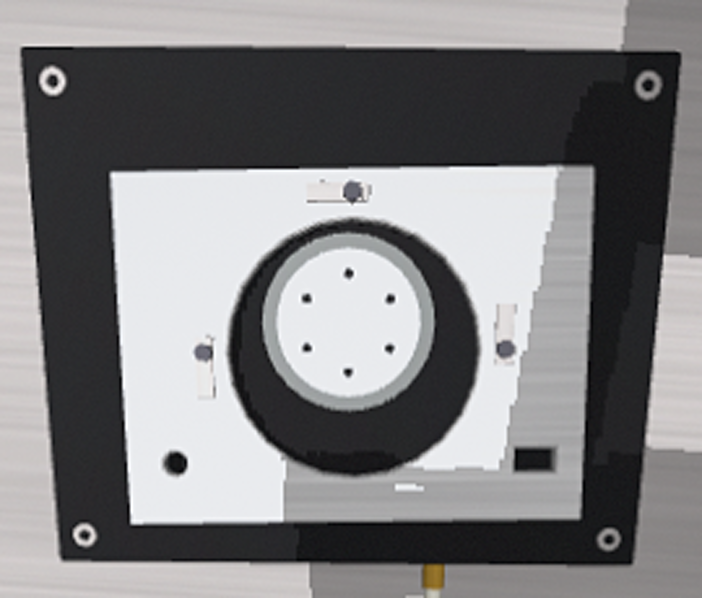

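The plate sits about 11 mm too far along +x, about 2 to 3 mm along +y, and turned about +0.02 rad. My plan:
1. Push the +y edge by about 2.5 mm with the closed fingers.
2. Push the +x edge back with the open fingers, which also squares the yaw.

Call:
play_rows([
  [-0.29,0.63,-0.68,0,0,0],
  [-0.29,0.63,-0.68,0,0,0],
  [-0.29,0.63,-0.68,0,0,0],
  [-0.29,0.63,-0.68,0,0,0],
  [0,0,0,0,0,0],
], hand=0)

```text
time_s: 2.7
ee_pos: [0.5478, 0.1798, 0.2584]
eef_rot: [[-0.041, 0.999, -0.001], [0.999, 0.041, -0.008], [-0.008, -0.002, -1.0]]
contact_force: [-1.4, -1.8, 0.1]
opening: 0.055
```

```bash
python3 - <<'E'
from h import *
s=arm.sense();print(s['ee_pos'],s['ee_pos']+s['eef_rot'][:,2]*arm.finger_overhang,s['eef_rot'].round(4).tolist(),s['opening'],s['contact_force'])
im,d,p=grab('wrist','w2')
E
```

```text
[0.547793   0.17978955 0.25844688] [0.54757044 0.17828266 0.07625325] [[-0.0408, 0.9992, -0.0012], [0.9991, 0.0408, -0.0083], [-0.0082, -0.0016, -1.0]] 0.05501064491882011 [-1.43250842 -1.83118632  0.11446733]
```

View pics/w2.png

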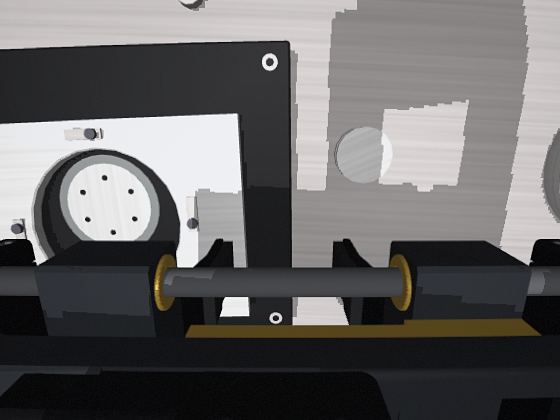

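Call:
play_rows([
  [0.05,0.05,0,0.01,0,0.02],
  [0,0,-0.3,0,0,0],
  [0,0,0,0,0,0],
  [0,0,0,0,0,0],
  [0,0,0,0,0,0],
], hand=0)

```text
time_s: 3.25
ee_pos: [0.5563, 0.1765, 0.25]
eef_rot: [[-0.049, 0.999, 0.012], [0.999, 0.049, -0.0], [-0.001, 0.012, -1.0]]
contact_force: [-0.8, 0.9, -1.1]
opening: 0.0109
```

```bash
cat > st.py <<'E'
from h import *
s=arm.sense();tip=s['ee_pos']+s['eef_rot'][:,2]*arm.finger_overhang
aj=.0563;R=np.array([[np.cos(aj),-np.sin(aj)],[np.sin(aj),np.cos(aj)]]);tj=np.array([.5367,.0539])
y=s['eef_rot'][:,1]
print('t',s['time_s'],'tip',tip.round(4),'jig fr',(R.T@(tip[:2]-tj)).round(4),'yaw',round(np.arctan2(y[1],y[0]),4),'zax',s['eef_rot'][:,2].round(4),'open',round(s['opening'],4),'F jig',(R.T@s['contact_force'][:2]).round(2),s['contact_force'][2].round(2))
E
python3 st.py
```

```text
t 3.25 tip [0.5585 0.1764 0.0678] jig fr [0.0286 0.1211] yaw 0.0494 zax [ 1.200e-02 -1.000e-04 -9.999e-01] open 0.0109 F jig [-0.72  0.94] -1.1
```

Call:
play_rows([
  [-0.16,0.11,0,0,0.015,0.009],
  [0,0,0,0,0,0],
  [0,0,0,0,0,0],
], hand=0)

```text
time_s: 3.55
ee_pos: [0.5482, 0.182, 0.2511]
eef_rot: [[-0.056, 0.998, 0.001], [0.998, 0.056, 0.0], [0.0, 0.001, -1.0]]
contact_force: [-0.6, -0.6, -0.1]
opening: 0.0009
```

```bash
python3 st.py
```

```text
t 3.55 tip [0.5484 0.182  0.0689] jig fr [0.0189 0.1273] yaw 0.0561 zax [ 9.e-04  3.e-04 -1.e+00] open 0.0009 F jig [-0.66 -0.6 ] -0.06
```

Call:
play_rows([
  [0,0,-0.2,0,0,0],
  [0,0,-0.2,0,0,0],
  [0,0,-0.2,0,0,0],
  [0,0,-0.2,0,0,0],
  [0,0,0,0,0,0],
], hand=0)

```text
time_s: 4.05
ee_pos: [0.5475, 0.1822, 0.2068]
eef_rot: [[-0.057, 0.998, -0.0], [0.998, 0.057, -0.0], [-0.0, -0.0, -1.0]]
contact_force: [0.2, -0.3, 0.6]
opening: 0.0006
```

```bash
python3 st.py
```

```text
t 4.05 tip [0.5475 0.1822 0.0246] jig fr [0.018  0.1275] yaw 0.0568 zax [-2.e-04 -0.e+00 -1.e+00] open 0.0006 F jig [ 0.15 -0.31] 0.59
```

Call:
play_rows([
  [0,0,0.04,0,0,0],
  [0.004,-0.06,0,0,0,0],
  [0.004,-0.06,0,0,0,0],
  [0.004,-0.06,0,0,0,0],
  [0.002,-0.04,0,0,0,0],
], hand=0)

```text
time_s: 4.55
ee_pos: [0.5486, 0.1704, 0.2093]
eef_rot: [[-0.057, 0.998, 0.0], [0.998, 0.057, -0.0], [-0.0, 0.0, -1.0]]
contact_force: [0.6, -0.4, -0.5]
opening: 0.0004
```

```bash
python3 st.py
```

```text
t 4.55 tip [0.5487 0.1704 0.0271] jig fr [0.0185 0.1157] yaw 0.0571 zax [ 3.e-04 -1.e-04 -1.e+00] open 0.0004 F jig [ 0.63 -0.39] -0.47
```

Call:
play_rows([
  [0.001,-0.02,0,0,0,0],
  [0.001,-0.02,0,0,0,0],
  [0.001,-0.02,0,0,0,0],
], hand=0)

```text
time_s: 4.85
ee_pos: [0.5492, 0.1668, 0.21]
eef_rot: [[-0.056, 0.998, 0.002], [0.998, 0.056, 0.0], [0.0, 0.002, -1.0]]
contact_force: [0.7, -1.3, 0.0]
opening: 0.0006
```

```bash
python3 st.py
```

```text
t 4.85 tip [0.5494 0.1668 0.0278] jig fr [0.0191 0.112 ] yaw 0.0563 zax [ 1.6e-03  2.0e-04 -1.0e+00] open 0.0006 F jig [ 0.59 -1.38] 0.03
```

Call:
play_rows([
  [0.001,-0.02,0,0,0,0],
  [0.001,-0.02,0,0,0,0],
], hand=0)

```text
time_s: 5.05
ee_pos: [0.5493, 0.1647, 0.2101]
eef_rot: [[-0.056, 0.998, 0.002], [0.998, 0.056, 0.0], [0.0, 0.002, -1.0]]
contact_force: [-0.0, -1.0, 0.2]
opening: 0.0003
```

```bash
python3 st.py
```

```text
t 5.05 tip [0.5496 0.1647 0.0279] jig fr [0.0191 0.1099] yaw 0.0564 zax [ 1.7e-03  2.0e-04 -1.0e+00] open 0.0003 F jig [-0.07 -0.98] 0.15
```

```bash
python3 - <<'E'
from h import *
im,d,p=grab('scene','s3')
c=im[180:280,225:375,::-1]; cv2.imwrite('pics/s3c.png',cv2.resize(c,None,fx=5,fy=5,interpolation=cv2.INTER_CUBIC))
im,d,p=grab('wrist','w3')
E
```

```text
(no output)
```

View pics/s3c.png

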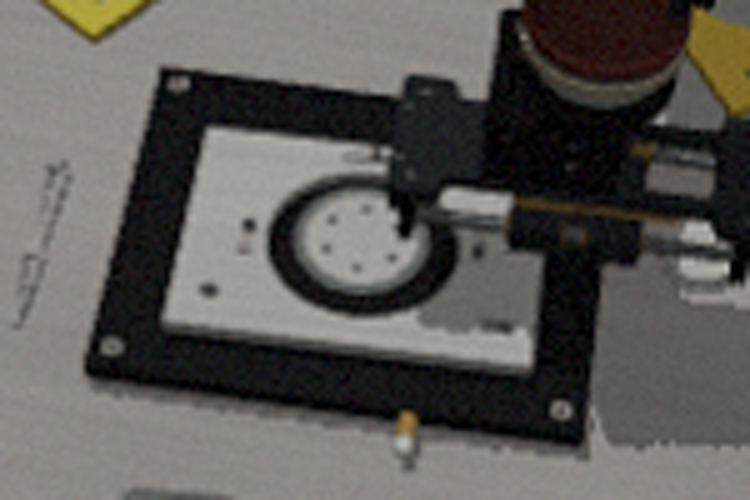

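View pics/w3.png

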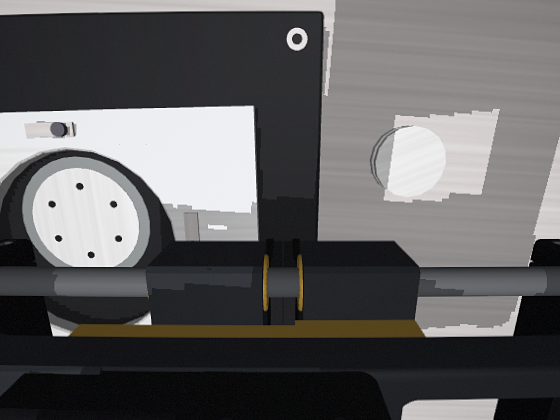

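Call:
play_rows([
  [0.001,-0.02,0,0,0,0],
  [0.001,-0.02,0,0,0,0],
], hand=0)

```text
time_s: 5.35
ee_pos: [0.5493, 0.1626, 0.2099]
eef_rot: [[-0.057, 0.998, 0.001], [0.998, 0.057, 0.0], [0.0, 0.001, -1.0]]
contact_force: [1.4, 0.4, 0.5]
opening: 0.0
```

```bash
python3 st.py
```

```text
t 5.35 tip [0.5496 0.1627 0.0277] jig fr [0.019  0.1079] yaw 0.0566 zax [ 1.5e-03  2.0e-04 -1.0e+00] open 0.0 F jig [1.41 0.32] 0.52
```

Call:
play_rows([
  [0.001,-0.02,0,0,0,0],
  [0.001,-0.02,0,0,0,0],
], hand=0)

```text
time_s: 5.55
ee_pos: [0.5494, 0.1606, 0.2099]
eef_rot: [[-0.057, 0.998, 0.002], [0.998, 0.057, 0.001], [0.0, 0.002, -1.0]]
contact_force: [-0.0, 1.5, -0.3]
opening: 0.0001
```

```bash
python3 st.py; python3 - <<'E'
from h import *
im,d,p=grab('wrist','w4')
# plate right edge above row 200
g=cv2.cvtColor(im,cv2.COLOR_RGB2GRAY)
z=load('w3'); g3=cv2.cvtColor(z[0],cv2.COLOR_RGB2GRAY)
for nm,G,P in (('w3',g3,z[2]),('w4',g,p)):
    pts=[]
    for r in range(120,230,10):
        row=G[r,225:300].astype(float); i=np.argmax(row<70); a,b=row[i-1],row[i]; pts.append([225+i-1+(a-70)/(a-b),r])
    W=onplane(pts,P,.032)[:,:2]; aj=.0563;R=np.array([[np.cos(aj),-np.sin(aj)],[np.sin(aj),np.cos(aj)]]);tj=np.array([.5367,.0539])
    print(nm,((W-tj)@R)[:, :].round(4)[::3].tolist())
E
```

```text
t 5.55 tip [0.5497 0.1607 0.0277] jig fr [0.019  0.1059] yaw 0.0566 zax [ 1.5e-03  5.0e-04 -1.0e+00] open 0.0001 F jig [0.04 1.45] -0.31
w3 [[-0.0536, 0.0966], [-0.0394, 0.0966], [-0.0244, 0.0969], [-0.0088, 0.0971]]
w4 [[-0.0538, 0.0963], [-0.0395, 0.0965], [-0.0246, 0.0967], [-0.0089, 0.0969]]
```

Call:
play_rows([
  [0.001,-0.02,0,0,0,0],
  [0.001,-0.02,0,0,0,0],
], hand=0)

```text
time_s: 5.8
ee_pos: [0.5495, 0.1588, 0.21]
eef_rot: [[-0.057, 0.998, 0.002], [0.998, 0.057, 0.001], [0.001, 0.002, -1.0]]
contact_force: [0.0, 2.1, -0.4]
opening: 0.0005
```

```bash
cat > edge.py <<'E'
import sys
from h import *
im,d,p=grab('wrist',sys.argv[1]); G=cv2.cvtColor(im,cv2.COLOR_RGB2GRAY)
pts=[];pj=[]
for r in range(120,230,10):
    row=G[r,225:310].astype(float); i=np.argmax(row<70); a,b=row[i-1],row[i]; pts.append([225+i-1+(a-70)/(a-b),r])
    j=i+np.argmax(row[i:]>60) if (row[i:]>60).any() else 0; pj.append([225+j,r])
W=onplane(pts,p,.032)[:,:2]; aj=.0563;R=np.array([[np.cos(aj),-np.sin(aj)],[np.sin(aj),np.cos(aj)]]);tj=np.array([.5367,.0539])
print(((W-tj)@R)[:, :].round(4)[::3].tolist())
E
python3 st.py;python3 edge.py w5
```

```text
t 5.8 tip [0.5498 0.1591 0.0278] jig fr [0.019  0.1043] yaw 0.0566 zax [ 0.0017  0.0013 -1.    ] open 0.0005 F jig [0.14 2.08] -0.41
[[-0.0537, 0.0948], [-0.0394, 0.095], [-0.0245, 0.0952], [-0.0088, 0.0954]]
```

Call:
play_rows([
  [0.001,-0.015,0,0,0,0],
  [0,0.2,0,0,0,0],
  [0,0.2,0,0,0,0],
  [0,0,0.6,0,0,0],
], hand=0)

```text
time_s: 6.25
ee_pos: [0.5474, 0.1787, 0.236]
eef_rot: [[-0.055, 0.998, -0.007], [0.998, 0.055, -0.001], [-0.001, -0.007, -1.0]]
contact_force: [-1.1, -0.9, -0.3]
opening: 0.0004
```

Call:
play_rows([
  [0.3,-0.7,0.9,0,0,0],
  [0.3,-0.7,0.9,0,0,0],
  [0.3,-0.6,0.8,0,0,0],
  [0.3,-0.6,0.6,0,0,0],
  [0,0,0,0,0,0],
  [0,0,0,0,0,0],
], hand=1)

```text
time_s: 6.85
ee_pos: [0.6052, 0.0574, 0.3961]
eef_rot: [[-0.062, 0.998, -0.003], [0.998, 0.062, -0.003], [-0.003, -0.003, -1.0]]
contact_force: [-0.6, -0.3, -0.3]
opening: 0.0407
```

```bash
python3 st.py; python3 -c "
from h import *
grab('wrist','w6')"; python3 pose.py w6
```

```text
t 6.85 tip [0.6046 0.0569 0.2139] jig fr [ 0.068  -0.0008] yaw 0.0616 zax [-0.003  -0.0028 -1.    ] open 0.0407 F jig [-0.67 -0.29] -0.3
t jig [0.5367 0.0539] yaw 0.0562 res [0.0015 0.0015 0.0016 0.0019]
plate [0.5472 0.0537] 0.0692 [0.0007 0.0004 0.0006 0.0008]
hole a=3615 [282.3  147.24] plate fr [ 0.0089 -0.0007] jig fr [ 0.0194 -0.0013]
hole a=118 [351.79 180.4 ] plate fr [0.0446 0.0743] jig fr [0.0542 0.0741]
hole a=46 [214.66 181.26] plate fr [ 0.0446 -0.0743] jig fr [ 0.0561 -0.0744]
plate in jig [ 0.0105 -0.0007] yaw 0.013
round err in jig [ 0.0115 -0.0002]
slot err in jig [ 0.0096 -0.0002]
```

The sideways error is now about 0.2 mm. Next I go round to the far side of the plate with the jaws open and push toward the robot.

Call:
play_rows([
  [0.25,0.02,-0.7,0,0,-0.007],
  [0.25,0.02,-0.7,0,0,0],
  [0.25,0.02,-0.7,0,0,0],
  [0.25,0.02,-0.6,0,0,0],
  [0,0,0,0,0,0],
  [0,0,0,0,0,0],
], hand=1)

```text
time_s: 7.5
ee_pos: [0.6507, 0.0705, 0.249]
eef_rot: [[-0.065, 0.998, -0.014], [0.998, 0.065, -0.002], [-0.001, -0.014, -1.0]]
contact_force: [0.1, 0.7, 0.0]
opening: 0.0854
```

```bash
python3 st.py
```

```text
t 7.5 tip [0.6481 0.0701 0.0668] jig fr [0.1122 0.0099] yaw 0.0646 zax [-0.0141 -0.002  -0.9999] open 0.0854 F jig [0.09 0.73] 0.02
```

Call:
play_rows([
  [0.01,-0.2,0,0.003,-0.018,-0.011],
  [0,0,0,0,0,0],
  [0,0,-0.2,0,0,0],
  [0,0,-0.2,0,0,0],
  [0,0,-0.2,0,0,0],
  [0,0,0,0,0,0],
], hand=1)

```text
time_s: 8.1
ee_pos: [0.6512, 0.0605, 0.2225]
eef_rot: [[-0.056, 0.998, 0.008], [0.998, 0.056, 0.0], [-0.0, 0.008, -1.0]]
contact_force: [-0.3, -0.1, 0.0]
opening: 0.0869
```

```bash
python3 st.py
```

```text
t 8.1 tip [0.6527 0.0605 0.0403] jig fr [1.162e-01 1.000e-04] yaw 0.056 zax [ 8.4e-03  3.0e-04 -1.0e+00] open 0.0869 F jig [-0.33 -0.05] 0.04
```

Call:
play_rows([
  [0,0,-0.13,0,0.01,0],
  [0,0,-0.11,0,0,0],
  [0,0,0,0,0,0],
], hand=1)

```text
time_s: 8.4
ee_pos: [0.6512, 0.0604, 0.2092]
eef_rot: [[-0.056, 0.998, -0.001], [0.998, 0.056, 0.0], [0.0, -0.001, -1.0]]
contact_force: [-0.9, -0.0, 0.2]
opening: 0.0869
```

```bash
python3 st.py
```

```text
t 8.4 tip [0.6511 0.0605 0.027 ] jig fr [0.1146 0.0002] yaw 0.056 zax [-6.e-04  4.e-04 -1.e+00] open 0.0869 F jig [-0.86  0.02] 0.25
```

Call:
play_rows([
  [-0.06,-0.003,0,0,0,0],
  [-0.06,-0.003,0,0,0,0],
  [-0.06,-0.003,0,0,0,0],
  [-0.06,-0.004,0,0,0,0],
  [-0.06,-0.004,0,0,0,0],
  [-0.06,-0.003,0,0,0,0],
], hand=1)

```text
time_s: 9.0
ee_pos: [0.6321, 0.0595, 0.2099]
eef_rot: [[-0.056, 0.998, 0.001], [0.998, 0.056, 0.0], [0.0, 0.001, -1.0]]
contact_force: [0.5, -0.6, 0.0]
opening: 0.0868
```

```bash
python3 st.py; python3 -c "
from h import *
grab('wrist','w7')"
```

```text
t 9.0 tip [0.6322 0.0595 0.0277] jig fr [0.0957 0.0003] yaw 0.0562 zax [ 5.e-04  4.e-04 -1.e+00] open 0.0868 F jig [ 0.45 -0.65] 0.03
```

View pics/w7.png

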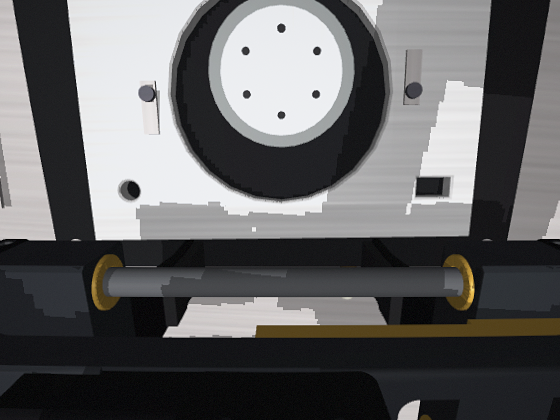

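Now the wrist view shows both holes during the push, the round hole at (129,190) and the slot at (433,187). I can track them as I go.

```bash
cat > holes.py <<'E'
import sys
from h import *
zt=float(sys.argv[2]) if len(sys.argv)>2 else .037
im,d,p=grab('wrist',sys.argv[1]); G=cv2.cvtColor(im,cv2.COLOR_RGB2GRAY); G=cv2.resize(G[:240],None,fx=4,fy=4,interpolation=cv2.INTER_CUBIC)
aj=.0563;R=np.array([[np.cos(aj),-np.sin(aj)],[np.sin(aj),np.cos(aj)]]);tj=np.array([.5367,.0539])
for nm,x0,x1,y0,y1 in (('round',104,165,160,238),('slot',400,470,160,238)):
    sub=G[y0*4:y1*4,x0*4:x1*4]; n,l,st,ce=cv2.connectedComponentsWithStats((sub<110).astype(np.uint8))
    for i in range(1,n):
        x,y,w,h,a=st[i]
        if x==0 or y==0 or x+w>=sub.shape[1] or y+h>=sub.shape[0] or a<1500: continue
        bb=np.array([[x+w/2,y+h/2]])/4-.375+[x0,y0]; W=onplane(bb,p,zt)[0,:2]; q=R.T@(W-tj)
        z=bydepth(bb[0,0],bb[0,1]-h/8-6,d,p)
        print(nm,bb[0].round(1),'wh',w/4,h/4,'jig',q.round(4),'err',(q-[.045,-.075 if nm=='round' else .075]).round(4),'z near',z[2].round(4))
c=im[150:240,100:480,::-1]; cv2.imwrite(f'pics/{sys.argv[1]}c.png',cv2.resize(c,None,fx=2.1,fy=2.1,interpolation=cv2.INTER_CUBIC))
E
python3 holes.py w8
```

```text
round [129.9 191.1] wh 20.0 19.0 jig [ 0.0563 -0.0748] err [0.0113 0.0002] z near 0.0364
slot [432.2 187.4] wh 34.25 20.0 jig [0.0543 0.0746] err [ 0.0093 -0.0004] z near 0.0364
```

View pics/w8c.png

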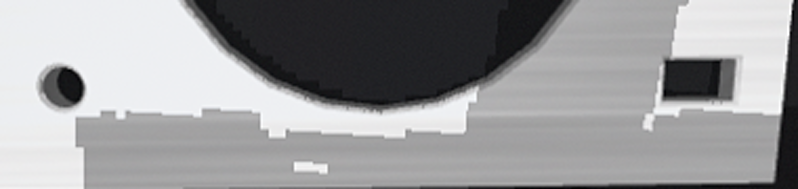

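Tracking agrees with the earlier view, with x errors of 11.3 and 9.3 mm and y about 0. Now the slow push.

Call:
play_rows([
  [-0.03,-0.002,0,0,0,0],
  [-0.03,-0.002,0,0,0,0],
  [-0.03,-0.002,0,0,0,0],
  [-0.03,-0.002,0,0,0,0],
  [-0.03,-0.002,0,0,0,0],
])

```text
time_s: 9.6
ee_pos: [0.6247, 0.0588, 0.2102]
eef_rot: [[-0.056, 0.998, 0.003], [0.998, 0.056, 0.0], [-0.0, 0.003, -1.0]]
contact_force: [0.5, 0.4, -0.5]
opening: 0.0872
```

```bash
python3 st.py;python3 holes.py w9
```

```text
t 9.6 tip [0.6252 0.0589 0.028 ] jig fr [ 0.0886 -0.    ] yaw 0.0563 zax [ 2.7e-03  1.0e-04 -1.0e+00] open 0.0872 F jig [0.5  0.34] -0.48
round [131.5 196.2] wh 19.25 18.75 jig [ 0.0524 -0.0749] err [0.0074 0.0001] z near 0.0369
slot [431.1 196.4] wh 34.5 19.5 jig [0.0524 0.0745] err [ 0.0074 -0.0005] z near 0.036
```

Both holes are now 7.4 mm off and squared up. I'll keep going.

Call:
play_rows([
  [-0.02,-0.001,0,0,0,0],
  [-0.02,-0.001,0,0,0,0],
  [-0.02,-0.001,0,0,0,0],
  [-0.02,-0.001,0,0,0,0],
])

```text
time_s: 10.05
ee_pos: [0.6204, 0.0587, 0.2101]
eef_rot: [[-0.056, 0.998, 0.003], [0.998, 0.056, 0.0], [0.0, 0.003, -1.0]]
contact_force: [1.1, 0.5, -0.6]
opening: 0.0869
```

```bash
python3 st.py;python3 holes.py w10
```

```text
t 10.05 tip [0.6209 0.0587 0.0279] jig fr [0.0843 0.0001] yaw 0.0561 zax [ 2.8e-03  3.0e-04 -1.0e+00] open 0.0869 F jig [1.13 0.41] -0.63
round [132.4 196. ] wh 19.5 18.75 jig [ 0.0479 -0.0742] err [0.0029 0.0008] z near 0.0362
slot [430.4 196. ] wh 34.5 19.25 jig [0.0479 0.0741] err [ 0.0029 -0.0009] z near 0.0352
```

Call:
play_rows([
  [-0.02,-0.001,0,0,0,0],
  [-0.015,-0.001,0,0,0,0],
])

```text
time_s: 10.3
ee_pos: [0.6181, 0.0586, 0.21]
eef_rot: [[-0.056, 0.998, 0.002], [0.998, 0.056, 0.0], [0.0, 0.002, -1.0]]
contact_force: [1.1, 0.2, 0.8]
opening: 0.0869
```

```bash
python3 st.py;python3 holes.py w11 .034
```

```text
t 10.3 tip [0.6184 0.0587 0.0278] jig fr [0.0818 0.0002] yaw 0.0562 zax [ 1.6e-03  3.0e-04 -1.0e+00] open 0.0869 F jig [1.15 0.13] 0.8
round [137.6 194.1] wh 18.0 17.0 jig [ 0.0452 -0.0728] err [0.0002 0.0022] z near 0.0297
slot [424.8 193.9] wh 33.25 18.5 jig [0.045  0.0726] err [-0.     -0.0024] z near 0.0294
```

View pics/w11c.png

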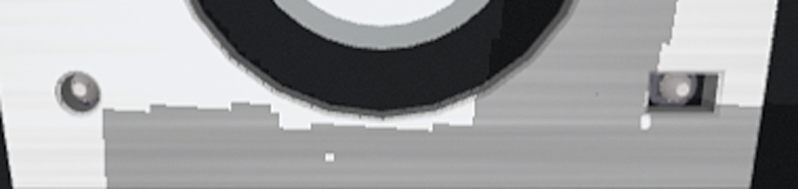

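The plate has dropped. Both pin tips show in their holes and its top face reads 29.5 mm (30 expected). I'll back straight off, then rise.

Call:
play_rows([
  [0.06,0.003,0,0,0,0],
  [0.1,0.006,0,0,0,0],
  [0.15,0.01,0,0,0,0],
  [0,0,0.2,0,0,0],
  [0,0,0.6,0,0,0],
])

```text
time_s: 10.85
ee_pos: [0.6328, 0.0596, 0.2463]
eef_rot: [[-0.056, 0.998, -0.009], [0.998, 0.056, 0.001], [0.001, -0.009, -1.0]]
contact_force: [-0.5, -0.9, -0.2]
opening: 0.087
```

Call:
play_rows([
  [-0.2,0,0.8,0,0,0],
  [-0.2,0,0.8,0,0,0],
  [0,0,0.8,0,0,0],
  [0,0,0.6,0,0,0],
  [0,0,0,0,0,0],
  [0,0,0,0,0,0],
])

```text
time_s: 11.45
ee_pos: [0.6125, 0.0597, 0.4111]
eef_rot: [[-0.056, 0.998, 0.001], [0.998, 0.056, 0.0], [0.0, 0.001, -1.0]]
contact_force: [0.7, 0.2, -0.9]
opening: 0.0872
```

```bash
python3 st.py; python3 -c "
from h import *
grab('wrist','w12');grab('top','top12')"; python3 pose.py w12 .030; python3 - <<'E'
from h import *
im,d,p=load('w12'); import meas
_,_,_,qj,qp,H=meas.rows_of('w12')
A=[];
c=qp.mean(0)
for q in qp:
    for f in (.06,.1,.15,.2):
        A.append(bydepth(*(q+(c-q)*f),d,p))
A=np.array(A); k=np.linalg.lstsq(np.c_[A[:,:2]-A[:,:2].mean(0),np.ones(len(A))],A[:,2],rcond=None)[0]; print('plane slope,z',k.round(4))
c=im[0:236,140:430,::-1]; cv2.imwrite('pics/w12c.png',cv2.resize(c,None,fx=2.5,fy=2.5,interpolation=cv2.INTER_CUBIC))
E
```

```text
t 11.45 tip [0.6126 0.0598 0.2289] jig fr [0.0761 0.0016] yaw 0.0563 zax [ 6.e-04  2.e-04 -1.e+00] open 0.0872 F jig [0.67 0.12] -0.85
t jig [0.5367 0.0539] yaw 0.0561 res [0.0015 0.0017 0.0017 0.0014]
plate [0.5376 0.0536] 0.0569 [0.001  0.0008 0.0008 0.001 ]
hole a=3357 [280.31 118.89] plate fr [-0.002  -0.0001] jig fr [-0.0011 -0.0004]
hole a=26 [350.98 161.94] plate fr [0.0451 0.0803] jig fr [0.046  0.0801]
plate in jig [ 0.0009 -0.0003] yaw 0.0009
round err in jig [ 0.001  -0.0003]
slot err in jig [ 0.0008 -0.0003]
plane slope,z [ 0.0051 -0.0033  0.0298]
```

View pics/w12c.png

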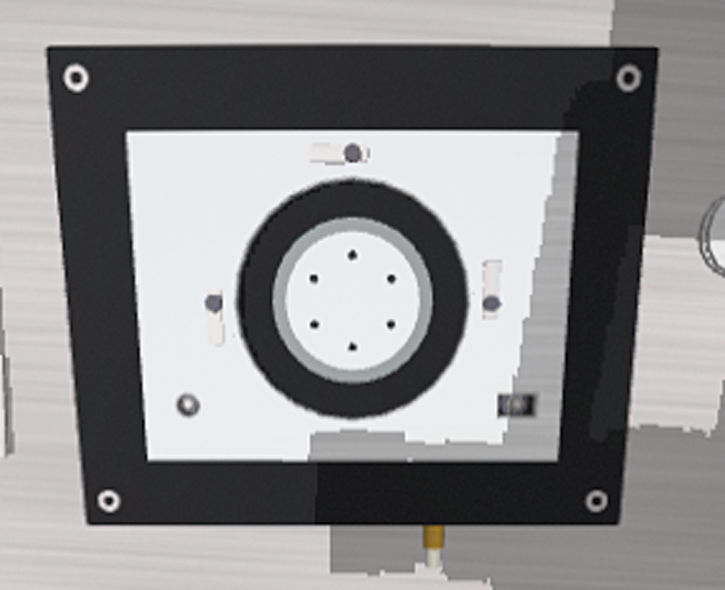

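View pics/top12.png

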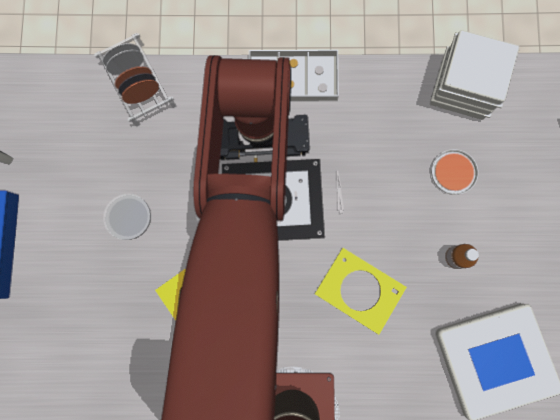

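The plate is seated: both pins show in their holes at crop (187,404) and (516,404), and it is parallel to the jig and concentric with the chuck. The hand is clear and the other things are in place, so I'm handing in.

```bash
python3 -c "
from workcell import arm
print(arm.sign_off())"
```

```text
the job is handed in; nothing more can be done
None
```

The aluminium carrier plate is seated on both pins, and I handed the job in at about 11.5 s. I pushed its +y edge about 2.5 mm with the closed fingers. Then I pushed its +x edge back about 10 mm with the open fingertips, until both holes dropped over the pins, and withdrew.

**Seating:** after the hand was away, the round hole and slot measured about 1 mm from their pins and the turn error was about 0.001 rad. The plate's top face measured 29.8 mm above the bench (30 expected). The depth readings gave a slope of about 0.006 rad, against a limit of 0.015.

**Forces:** the wrist force at the checks between moves never went above about 2 N.

**Checks that disagreed:**
- While the fingers still touched the plate, the hole tracker showed about 2 mm of sideways error. The seen pins cut into its hole mask, and the final plate-outline measurement of 0.3 mm did not confirm it.
- The fingers turned out thinner at the tip than I assumed, so first contact came about 6 mm later than planned.

**Other things on the bench:** I checked these only by eye. The tweezers, dish and bottle look unmoved in the last top view and part of the puck showed in the last wrist view. The arm hid the wafer case's neighbours, the thumb screw and the driver. The fingers did not go near those.

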